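# Start up the bench arc lamp: power, ignition, shutter

## Task

Start up the arc lamp in its proper order by pressing its controls with the fingertips. First switch on the lamp unit (press the rear half of the long rocker at the left of its panel down), then strike the arc: hold the round ignition button fully down for two seconds and let it come up again. Only when the lamp has been lit, press the rear one of the two shutter keys at the right of the panel fully in, which opens the shutter. Only press: pick nothing up, and leave the lamp unit and the things around it standing where they are.

Things in the scene. Friction and masses are not known exactly. Their poses are not given: they have to be found in the camera images.
- lamp_unit: The lamp unit: a pale instrument box, loose on the table, 132 deep x 210 wide, 65 mm high at its front, 84 mm at its rear, with a sloping control panel on top and a lens tube on its right side. Origin: centre of its underside. x axis: from its front to its rear; y: to its left; z: up. The panel slopes down to the front by 8 degrees. 2.2 kg, on rubber feet. It is pressed, never moved.
- main_rocker (a joint): Main rocker of the lamp unit: black, V-shaped, 52 mm long front to rear, 20 mm wide, at the left of the panel; rad. About -0.16 = off (front half down, as found), +0.17 = on (rear half down). Stays where it is left. About 2 N on the end of the rear half tips it.
- main_rocker_far (a point): Where to press the main rocker to switch on: on top of its rear half (far from the unit's front), 18 mm behind the pivot and 8 mm from the rear end; it goes down about 6 mm. Keep the finger wholly behind the pivot. The rocker stands 9 to 15 mm above the panel there. Site axes: z out of the rocker's face, x to the rear.
- ignition (a joint): Ignition button of the lamp unit: round, 22 mm across, in a bright metal collar, the only round button, in the middle of the panel; m. 0 = up, 0.006 = fully down. A spring brings it back; fully down takes 4.5 N, and it stops hard there.
- ignition_top (a point): Centre of the top of the ignition button, 12 mm above the panel when up, 6 mm when down. z: out of the panel (8 degrees from vertical).
- shutter_open (a joint): Shutter-open key: the rear one of two equal keys (28 mm front to rear, 26 mm wide each, centres 42 mm apart) in one black frame at the right of the panel; it bears a ring mark; m. 0 = out (as found, shutter closed), 0.007 = fully in (shutter open). Interlocked: as it goes in, the front key (solid round mark) comes out by as much, and a flag swings off the lens tube. Takes about 3 N, stays where it is left, stops hard at 0.007.
- shutter_open_top (a point): Centre of the top of the shutter-open key; 13 mm above the panel when out, 6 mm when in. z: out of the panel.
- shutter_closed_top (a point): Centre of the top of the front key of the pair (solid round mark, closes the shutter): in as found, 6 mm above the panel, and comes out to 13 mm as the other goes in. Not to be pressed.
- objective_large: The taller of two objectives in screw cases (40x40x82 mm), standing; a bystander.
- objective_small: The shorter objective in its screw case (40x40x66 mm), standing; a bystander.
- oil_bottle: Small dropper bottle (31x31x96 mm), standing beside the big controller; a bystander.
- eyepiece: Spare eyepiece (39x39x65 mm) standing on its cap to the left of the lamp unit; a bystander.
- filter_cube: Filter cube (41x35x38 mm) near the table's far edge; a bystander.

How it is judged:
On the way, in this order (a step that is already met when the one before it is completed fails the run):
1. the lamp unit's main rocker is switched on (value of joint main_rocker above 0.11 rad), for 0.1 s.
2. the ignition button is held down for at least a second with the power on and the shutter closed (value of joint main_rocker above 0.11 rad and value of joint shutter_open below 0.0035 m and value of joint ignition above 0.0042 m), for 1 s.
3. the ignition button has come up, the shutter still closed (value of joint main_rocker above 0.11 rad and value of joint shutter_open below 0.0035 m and value of joint ignition below 0.001 m), for 0.1 s.
4. then the shutter-open key is in (value of joint main_rocker above 0.11 rad and value of joint ignition below 0.001 m and value of joint shutter_open above 0.0055 m), for 0.1 s.
At the end, for the whole second after the job is handed in: The main rocker is on (beyond 0.11 rad), the ignition button is up (within 1 mm), the shutter-open key is in (5.5 mm or more), and the lamp unit stands at rest within 30 mm of where it stood (all of step 4 and distance of lamp_unit from where it was at the start of the episode below 0.03 m and linear speed of lamp_unit below 0.01 m/s); the robot touches nothing.
It fails at once if the shutter is opened while the lamp unit is still switched off (value of joint shutter_open above 0.0035 m and value of joint main_rocker below 0 rad).
It fails at once if the lamp unit is pushed more than 30 mm away, lifted or carried (distance of lamp_unit from where it was at the start of the episode above 0.03 m or height (world z) of lamp_unit above 0.012 m).
It fails at once if a bystander is moved by more than 25 mm, picked up or knocked over (distance of any of objective_large, objective_small, oil_bottle, eyepiece, filter_cube from where it was at the start of the episode above 0.025 m or angle between any of objective_large, objective_small, oil_bottle, eyepiece, filter_cube's own z axis and vertical above 0.5 rad).
It also fails if it takes over 38 s, if anything falls off the work surface, if the arm or the gripper's body presses on something with over 40 N, if the wrist force passes 120 N, or if a joint passes its speed limit or range.

## Robot

A 7-joint arm with a two-finger parallel gripper is mounted at the origin on the work surface; the furniture and walls round the work are solid. World frame = base frame: x ahead of the robot, y to its left, z up, the work surface at z = 0. Lengths are in m, angles in rad, forces in N, time in s.
With the tool pointing down it reaches from about 0.4 to 0.85 m from the base axis. Payload 4.5 kg.
Tool frame: the origin (TCP) lies at the very end of the fingers, on their centre line; the grasp point (between the pads) lies 19 mm behind it; z points along the fingers, y is the line along which they close (so a half turn about z gives the same grasp; the last joint's range is limited). The gripper opens to 85 mm and grips with 20 to 120 N. Pads are 22 mm wide; open, the fingers measure 114 mm over their backs; the gripper's body (76 mm by 85 mm) begins 54 mm behind the grasp point. The pads swing forward as they close: fully open they stand 13 mm farther back than shut.
Start: joints at [-1.289, 0.689, -0.195, 1.565, 0.157, 0.902, -0.215], TCP at [0.153, 0.606, 0.231] pointing down, gripper open.
Joint ranges: [-3.01, 3.01], [-0.46, 2.08], [-1.47, 1.51], [0.13, 2.56], [-1, 4.14], [0.04, 2.09], [-2.66, 2.66]. Speed limits (rad/s): [2.57, 2.57, 3.14, 3.14, 3.14, 3.14, 3.14].

## Interface

Orientations are given as a unit quaternion [w, x, y, z].
In Python, from station import ctrl gives the robot as it stands.
- The arm moves only by the tool apply_moves, never from a script. Its arguments are lists of equal length, an entry for each row: "xyz": the shift along the world's x, y, z in mm, a list of three; "yaw": the turn about the world's z in degrees. A call has 1 to 8 rows; each row shifts and turns the commanded pose from where the row before left it; what a row does not reach is not made up. A row lasts 1/12 s, in which the tool goes at most 41.7 mm and 7.16 degrees, less where a joint would pass 70% of its speed; a pose out of reach is approached as far as the arm can. A call is refused whole if a number of a shift passes 41.7 or a number of a turn 7.16, either way. A call with a gripper value outside its range is refused whole. "fingers" is the opening, from 0 (shut) to 1 (fully open), set as the call begins (left out, the last holds). The fingers move at their own pace and stop on an object; "grip_force" is the grip in N (left out, the last holds). Time passes only in rows, so rows that do not move let the fingers close. It gives the time, the measured TCP pose, the force, the opening and the grip force at its end, in the units of the state.
- ctrl.get_obs(): the state, without advancing time (a new reading comes with each control period).
- ctrl.read_camera(name): name is "side" or "top" or "wrist"; returns the picture (400x640x3 uint8, red, green, blue); there is no depth.
- ctrl.camera_info(name): a dict with "intrinsics" (3x3 intrinsics, pixels), "k1" (the pictures are not rectified: a ray, as slopes to the right and down, at radius r is drawn at 1 + k1 r^2 times it, then the intrinsics apply), "camera_from_world" (4x4, takes a point from world to camera coordinates). Camera axes: x right, y up, looking along -z (the intrinsics and any distortion apply to the point x, -y, -z); pixel columns grow to the right and rows downward; lengths in m; the calibration is good to about 2 mm. A picture is of the moment at which its call begins: read the wrist's pose just before it. camera_info takes no time and is no camera call; for the wrist camera it gives the pose at the moment of the call.
- ctrl.hand_in(): hands the job in; it is judged then, once.
The state is a dict: "time_s": time; "joint_pos": joint angles; "dq": joint speeds; "tau": joint torques, N m; "position": TCP position; "tool_rot": TCP orientation; "contact_force": force on the tool from outside, world axes, zero at the start; "moment": the same for the moment, N m; "finger_gap": finger opening in m; "grip_force": force on a finger pad.
Only numpy, scipy, OpenCV 4.12 (cv2) and the standard library are available. Lean on these libraries where they do the work, as an engineer would, in place of code of your own. Each camera call takes 0.05 s, during which the arm holds its last target. There are 200 camera calls.

## Working session

There is one attempt and no reset: what is moved stays moved. The work goes in short steps, Python scripts to look and compute and a tool call to move; the robot and the scene stay as the last step left them, time stands still between calls to the robot, and variables do not carry over. Pictures are saved under pics/ and viewed, at most 10 in all, crops included, and the job is handed in when it is done.

Besides the shell and the picture viewer there is one more tool, called as name(argument=value, ...) on one line, values as JSON. apply_moves: Moves the arm, as the interface text tells. Its arguments: {"type":"object","properties":{"xyz":{"type":"array"},"yaw":{"type":"array"},"fingers":{"type":"number"},"grip_force":{"type":"number"}},"required":["xyz","yaw"]}

```bash
mkdir -p pics; cat > h.py <<'E'
from station import ctrl
import numpy as np, cv2
def shot(n,f):
    ci=ctrl.camera_info(n); im=ctrl.read_camera(n); cv2.imwrite('pics/'+f,cv2.cvtColor(im,cv2.COLOR_RGB2BGR)); return ci,im
def ray(ci,u,v):
    K=np.array(ci['intrinsics']);T=np.array(ci['camera_from_world'])
    d=np.array([(u-K[0,2])/K[0,0],(v-K[1,2])/K[1,1]]); s=d.copy()
    for _ in range(20): s=d/(1+ci['k1']*(s@s))
    R=T[:3,:3]; return -R.T@T[:3,3], R.T@np.array([s[0],-s[1],-1])
def onz(ci,u,v,z):
    o,d=ray(ci,u,v); return o+d*(z-o[2])/d[2]
def proj(ci,p):
    K=np.array(ci['intrinsics']);T=np.array(ci['camera_from_world'])
    c=T[:3,:3]@np.array(p)+T[:3,3]; s=np.array([c[0],-c[1]])/-c[2]; s=s*(1+ci['k1']*(s@s))
    return np.array([K[0,0]*s[0]+K[0,2],K[1,1]*s[1]+K[1,2]])
E
python3 - <<'E'
from h import *
shot('top','top1.png');shot('side','side1.png')
o=ctrl.get_obs();print(o['time_s'],o['position'],o['tool_rot'],o['contact_force'],o['finger_gap'])
E
```

```text
0.1 [0.15322866 0.60534042 0.23055145] [-3.73206658e-05  1.23556942e-01  9.92337141e-01 -8.24361267e-04] [-0.37047662 -0.06850803  0.16246274] 0.08552454537664154
```

View pics/top1.png

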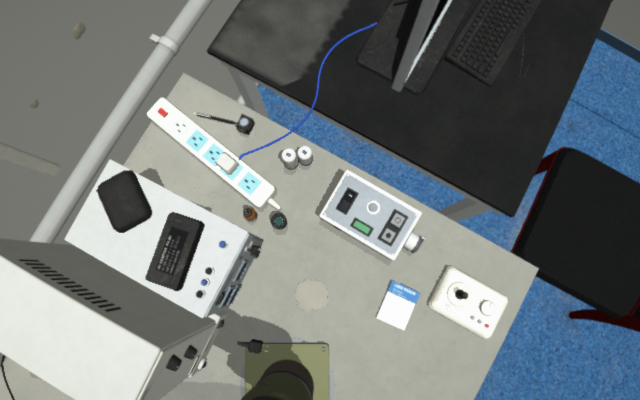

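View pics/side1.png

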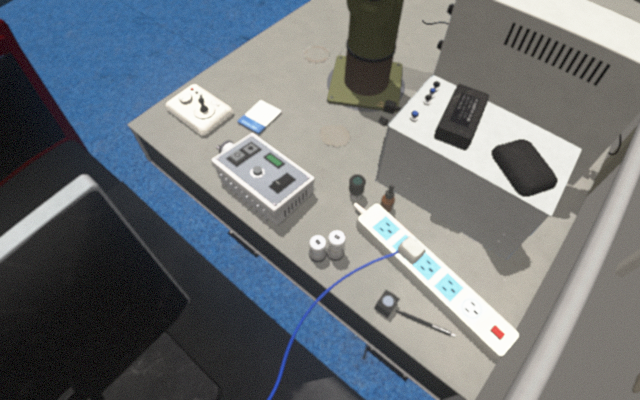

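The top view shows the lamp unit at about (370,215): rocker near (347,200), button near (373,208), keys near (398,219) and (390,234). In the side view it sits at about (262,172).

```bash
python3 - <<'E'
from h import *
ci=ctrl.camera_info('top');cs=ctrl.camera_info('side')
for n,u,v in [('rock',347,200),('but',373,208),('rear',398,219),('front',390,234),('eyep',278,220),('bot',250,213),('o1',289,157),('o2',305,154)]:
    print(n,onz(ci,u,v,.085).round(3))
print(onz(cs,258,171,.085))
for c in(ci,cs): print(ray(c,320,200), proj(c,[0,0,0]))
im=cv2.imread('pics/top1.png')[160:270,305:435];im2=cv2.imread('pics/side1.png')[130:220,205:320]
a=cv2.resize(im,(650,550),interpolation=2);cv2.imwrite('pics/c.png',a)
E
```

```text
rock [ 0.447 -0.148  0.085]
but [ 0.427 -0.21   0.085]
rear [ 0.401 -0.268  0.085]
front [ 0.365 -0.248  0.085]
eyep [0.4   0.016 0.085]
bot [0.416 0.083 0.085]
o1 [ 0.553 -0.009  0.085]
o2 [ 0.56  -0.048  0.085]
[ 0.43088698 -0.20729905  0.085     ]
(array([ 0.29616327, -0.09924298,  1.07383863]), array([ 0.1507679 ,  0.01537564, -0.98861742])) [286.81686843 385.51834921]
(array([0.93365866, 0.01227863, 0.81958509]), array([-0.52265307, -0.07872096, -0.84920465])) [365.80800344  83.0918777 ]
```

View pics/c.png

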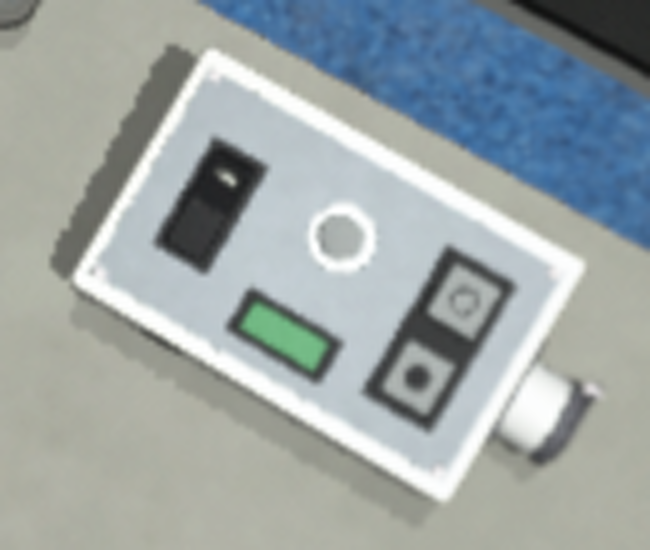

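The crop shows the panel clearly: rocker centre at crop (211,205), button (341,237), ring-marked rear key (464,299), solid-mark front key (415,376), and the box corners.

```bash
cat > fit.py <<'E'
from h import *
from scipy.optimize import least_squares
ci=ctrl.camera_info('top')
C={'rl':(210,50),'rr':(583,265),'fr':(445,500),'fl':(75,280),'b':(341,237),'so':(464,299),'sc':(415,376),'rk':(211,205)}
for k,(u,v) in C.items(): C[k]=(305+(u+.5)/5-.5,160+(v+.5)/5-.5)
L={'rl':(.066,.105,.084),'rr':(.066,-.105,.084),'fr':(-.066,-.105,.065),'fl':(-.066,.105,.065)}
def w(q,l):
    c,s=np.cos(q[2]),np.sin(q[2]);return np.array([q[0]+c*l[0]-s*l[1],q[1]+s*l[0]+c*l[1],l[2]])
r=least_squares(lambda q:np.concatenate([proj(ci,w(q,L[k]))-C[k] for k in L]),[.41,-.21,-.5])
q=r.x;print(q,np.degrees(q[2]),r.fun.round(2))
for k,h in (('b',.012),('so',.013),('sc',.006),('rk',.009)):
    # intersect ray with plane h above panel, in unit frame
    f=lambda p:proj(ci,w(q,(p[0]-h*np.sin(.14),p[1],.0745+p[0]*.1405+h*.99)))-C[k]
    p=least_squares(f,[0,0]).x
    P=w(q,(p[0]-h*np.sin(.14),p[1],.0745+p[0]*.1405+h*.99)); print(k,'panel xy',p.round(4),'world',P.round(4), 'side px',proj(ctrl.camera_info('side'),P).round(1))
E
python3 - <<'E'
import fit
from h import *
for n in('top','side'):print(n,proj(ctrl.camera_info(n),ctrl.get_obs()['position']))
im=cv2.imread('pics/side1.png')[130:225,205:320]
cv2.imwrite('pics/d.png',cv2.resize(im,(690,570),interpolation=2))
shot('wrist','w1.png')
E
```

```text
[ 0.41366294 -0.20319398 -0.54175126] -31.040060964796407 [-0.42 -1.37  1.3  -0.22  0.46  1.2  -1.36  0.28]
b panel xy [0.0176 0.0032] world [ 0.429  -0.2087  0.0889] side px [257.4 169.2]
so panel xy [ 0.0216 -0.0611] world [ 0.3991 -0.2658  0.0904] side px [236.9 155. ]
sc panel xy [-0.021  -0.0602] world [ 0.3639 -0.2435  0.0775] side px [250.8 148.3]
rk panel xy [-0.0001  0.0639] world [ 0.4454 -0.1477  0.0834] side px [282.2 180.5]
top [ -9.48235175 329.16846208]
side [628.79555031  91.29474628]
```

View pics/d.png

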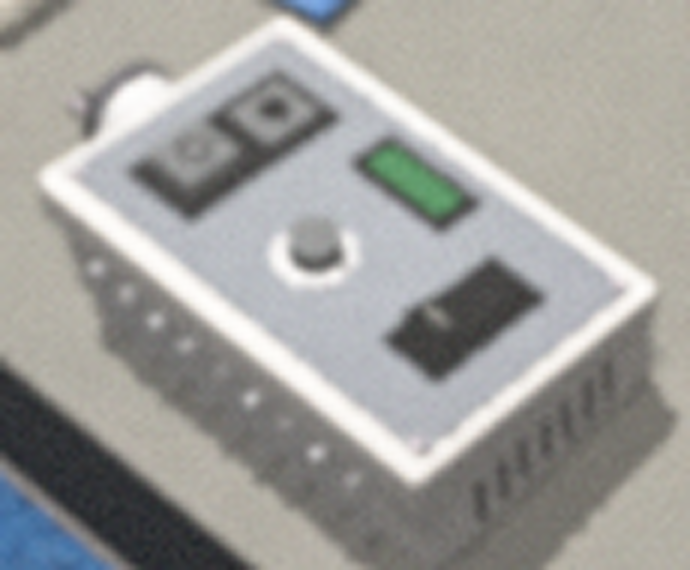

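View pics/w1.png

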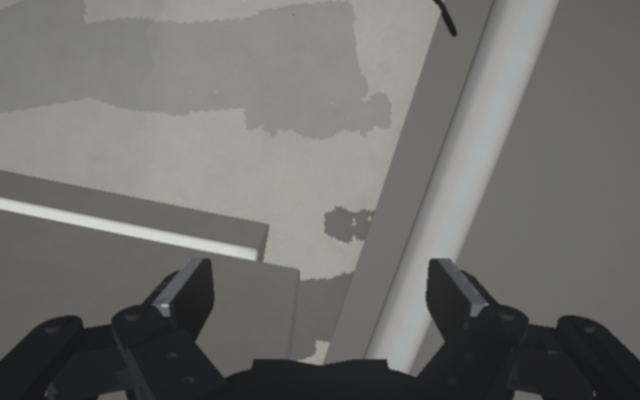

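Side crop: button top at about full-image (257.5,169.2), matching the prediction, and the rear key at (238,155) also fits. The wrist view shows the open fingers between a box on the left and a pipe on the right, so I check the obstacle heights before swinging.

```bash
python3 - <<'E'
from h import *
a=ctrl.camera_info('top');b=ctrl.camera_info('side')
def tri(n,p,q):
    o,d=ray(a,*p);O,D=ray(b,*q)
    s,t=np.linalg.lstsq(np.c_[d,-D],O-o,rcond=None)[0]
    x,y=o+s*d,O+t*D;print(n,((x+y)/2).round(3),'gap',np.linalg.norm(x-y).round(3))
tri('slotR',(113,312),(512,33));tri('slotL',(25,264),(602,77))
tri('slotRb',(113,312),(512,45))
tri('whitebox corner',(110,162),(578,153));tri('wb black tablet',(200,220),(487,92))
tri('pipe clip',(155,38),(640,200))
tri('knob',(222,244),(414,115))
E
```

```text
slotR [0.214 0.267 0.363] gap 0.005
slotL [0.291 0.437 0.357] gap 0.006
slotRb [0.21  0.279 0.335] gap 0.002
whitebox corner [0.487 0.328 0.342] gap 0.049
wb black tablet [0.378 0.17  0.34 ] gap 0.086
pipe clip [0.678 0.233 0.488] gap 0.124
knob [0.336 0.111 0.229] gap 0.002
```

```bash
python3 - <<'E'
from h import *
a=ctrl.camera_info('top');b=ctrl.camera_info('side')
def line(n,p1,p2,q1,q2):
    o,d=ray(a,*p1);_,e=ray(a,*p2);O,D=ray(b,*q1);_,E=ray(b,*q2)
    N=np.cross(D,E)
    f=lambda d:o+d*(N@(O-o))/(N@d)
    print(n,f(d).round(3),f(e).round(3))
line('pipe',(197,0),(45,240),(640,145),(510,400))
line('white top edge',(110,160),(220,215),(578,153),(443,80))
line('gray front bottom',(10,240),(215,318),(445,60),(640,160))
line('gray far edge?',(10,240),(215,318),(620,0),(640,10))
for u,v in [(110,160),(262,240),(215,318)]: print(onz(a,u,v,.26).round(3),onz(a,u,v,.4).round(3))
E
python3 - <<'E'
import cv2
a=cv2.imread('pics/top1.png')[140:400,0:300];b=cv2.imread('pics/side1.png')[0:260,340:640]
import numpy as np
cv2.imwrite('pics/e.png',cv2.resize(np.hstack([a,b]),(800,347)))
E
```

```text
pipe [0.967 0.233 0.119] [0.353 0.633 0.031]
white top edge [0.477 0.285 0.371] [0.377 0.078 0.384]
gray front bottom [0.342 0.592 0.21 ] [0.198 0.106 0.288]
gray far edge? [0.325 0.339 0.527] [0.232 0.035 0.561]
[0.505 0.345 0.26 ] [0.469 0.269 0.4  ]
[0.342 0.026 0.26 ] [0.334 0.004 0.4  ]
[0.194 0.114 0.26 ] [0.212 0.077 0.4  ]
```

View pics/e.png

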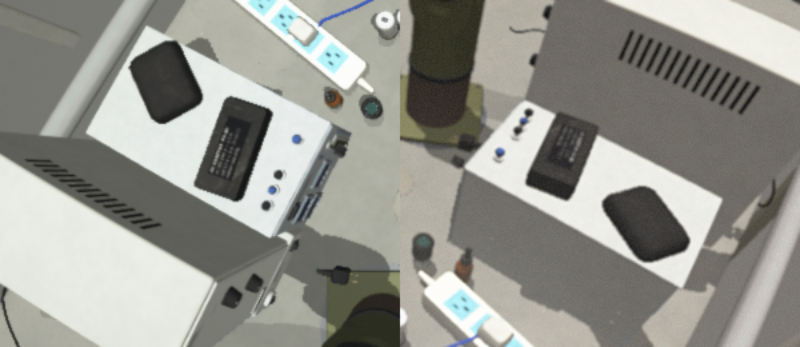

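The crops show a white controller (knobs on its top) and behind it a taller grey cabinet with its top edge near top-px (0,252)-(161,348).

```bash
python3 - <<'E'
from h import *
a=ctrl.camera_info('top');b=ctrl.camera_info('side')
def line(n,p1,p2,q1,q2):
    o,d=ray(a,*p1);_,e=ray(a,*p2);O,D=ray(b,*q1);_,E=ray(b,*q2)
    N=np.cross(D,E)
    f=lambda d:o+d*(N@(O-o))/(N@d)
    print(n,f(d).round(3),f(e).round(3))
line('gray top',(0,252),(161,348),(505,0),(640,45))
line('white top',(112,159),(262,241),(389,127),(554,214))
E
```

```text
gray top [0.31  0.416 0.45 ] [0.167 0.157 0.415]
white top [0.516 0.36  0.225] [0.343 0.034 0.207]
```

apply_moves(xyz=[[0, 0, 37], [0, 0, 37], [0, 0, 37], [0, 0, 37], [0, 0, 37], [0, 0, 37], [0, 0, 37], [0, 0, 37]], yaw=[0, 0, 0, 0, 0, 0, 0, 0], fingers=0)

```text
time_s: 0.82
position: [0.1532, 0.6053, 0.5291]
tool_rot: [0.0, 0.124, 0.992, -0.0]
contact_force: [-0.7, 2.1, 0.7]
finger_gap: 0.0004
grip_force: 0.0
```

apply_moves(xyz=[[34, -20, 0], [34, -20, 0], [34, -20, 0], [34, -20, 0], [28, -28, 0], [28, -28, 0], [28, -28, 0], [28, -28, 0]], yaw=[0, 0, 0, 0, 0, 0, 0, 0])

```text
time_s: 1.48
position: [0.4023, 0.4122, 0.5271]
tool_rot: [-0.0, 0.124, 0.992, -0.0]
contact_force: [0.7, -0.1, 0.1]
finger_gap: 0.0
grip_force: 0.0
```

apply_moves(xyz=[[20, -34, 0], [20, -34, 0], [20, -34, 0], [8, -38, 0], [4, -38, 0], [0, -38, 0], [0, -38, 0], [0, -38, 0]], yaw=[0, 0, 0, -3, -3, -3, -3, -3])

```text
time_s: 2.15
position: [0.4728, 0.1199, 0.527]
tool_rot: [-0.0, 0.253, 0.967, -0.0]
contact_force: [1.2, 0.0, -0.4]
finger_gap: -0.0
grip_force: 0.0
```

apply_moves(xyz=[[-1, -34, 0], [-1, -34, 0], [-1, -34, 0], [-1, -34, -15], [-2, -34, -20], [-2, -34, -20], [-2, -33, -22], [-2, -33, -22]], yaw=[-1.7, 0, 0, 0, 0, 0, 0, 0])

```text
time_s: 2.82
position: [0.4606, -0.1496, 0.4274]
tool_rot: [0.0, 0.266, 0.964, 0.0]
contact_force: [0.9, 0.2, -0.7]
finger_gap: 0.0003
grip_force: 0.0
```

apply_moves(xyz=[[0, 0, -40], [0, 0, -40], [0, 0, -40], [0, 0, -40], [0, 0, -40], [0, 0, -40], [0, 0, -30], [0, 0, 0]], yaw=[0, 0, 0, 0, 0, 0, 0, 0])

```text
time_s: 3.48
position: [0.4575, -0.1468, 0.1535]
tool_rot: [-0.006, 0.266, 0.964, -0.0]
contact_force: [-0.2, 0.9, 0.1]
finger_gap: -0.0
grip_force: 0.0
```

```bash
python3 - <<'E'
from h import *
shot('wrist','w2.png');o=ctrl.get_obs();print(o['time_s'],o['position'],o['tool_rot'],o['contact_force'],o['joint_pos'])
c=ctrl.camera_info('wrist');print(proj(c,[.4608,-.1569,.0904]),proj(c,[.429,-.2087,.0889]),proj(c,[.3991,-.2658,.0904]),proj(c,o['position']))
E
```

```text
3.5333 [ 0.45910785 -0.14741744  0.15618937] [-3.50646746e-03  2.66306101e-01  9.63882132e-01 -1.77040388e-05] [0.41156734 0.34761705 0.8478685 ] [ 0.18092707  0.63584662  0.05463338  2.06379539 -0.07513939  0.4507823
  1.3244603 ]
[308.98262278 228.60720432] [211.33210932 226.53482296] [110.26349345 232.39409785] [320.86890174 263.72919403]
```

View pics/w2.png

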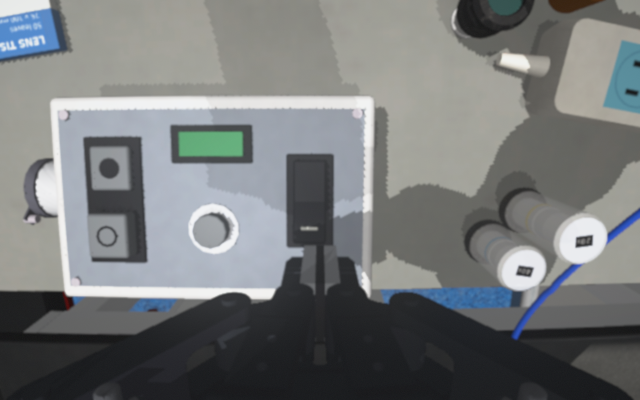

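The wrist view shows the panel aligned with the tool: rocker x≈310 px, button (212,230), rear key (107,236), fingertips at about (322,255), just right of the rocker's rear half.

apply_moves(xyz=[[2, -5, 0], [0, -5, 0], [0, 0, -20], [0, 0, -20], [0, 0, -15], [0, 0, 0]], yaw=[0, 0, 0, 0, 0, 0])

```text
time_s: 4.03
position: [0.4635, -0.1587, 0.1033]
tool_rot: [0.0, 0.267, 0.964, -0.0]
contact_force: [-0.1, 0.2, -0.0]
finger_gap: -0.0002
grip_force: 0.0
```

apply_moves(xyz=[[0, 0, -3], [0, 0, -3], [0, 0, -2], [0, 0, -2], [0, 0, 0], [0, 0, 0]], yaw=[0, 0, 0, 0, 0, 0])

```text
time_s: 4.53
position: [0.4644, -0.1586, 0.0939]
tool_rot: [0.001, 0.266, 0.964, -0.0]
contact_force: [1.1, -0.4, 3.3]
finger_gap: 0.0003
grip_force: 1.2
```

apply_moves(xyz=[[0, 0, -2], [0, 0, -2], [0, 0, -2], [0, 0, 0]], yaw=[0, 0, 0, 0])

```text
time_s: 4.87
position: [0.4634, -0.158, 0.0871]
tool_rot: [0.0, 0.266, 0.964, 0.0]
contact_force: [2.4, -1.2, 2.8]
finger_gap: 0.0003
grip_force: 1.5
```

apply_moves(xyz=[[0, 0, -1], [0, 0, -1], [0, 0, 0], [0, 0, 0]], yaw=[0, 0, 0, 0])

```text
time_s: 5.2
position: [0.4636, -0.1581, 0.0866]
tool_rot: [0.001, 0.266, 0.964, 0.0]
contact_force: [-0.6, 0.3, 16.8]
finger_gap: 0.0
grip_force: 8.6
```

apply_moves(xyz=[[0, 0, 16], [0, 0, 16], [-17, -25, 0], [-17, -25, 0], [0, 0, 0]], yaw=[0, 0, 0, 0, 0])

```text
time_s: 5.62
position: [0.4236, -0.2128, 0.1172]
tool_rot: [-0.003, 0.27, 0.963, -0.002]
contact_force: [-0.9, -1.4, -0.4]
finger_gap: 0.0001
grip_force: 0.0
```

```bash
python3 - <<'E'
from h import *
c,im=shot('wrist','w3.png');o=ctrl.get_obs();print(o['time_s'],o['position'],o['contact_force'])
cv2.imwrite('pics/w3c.png',im[60:340,100:500,::-1].copy())
E
```

```text
5.6667 [ 0.42552632 -0.2103957   0.11702826] [-0.56195191  0.90061026 -0.85115801]
```

View pics/w3c.png

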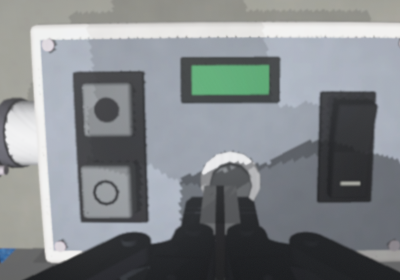

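The wrist crop shows the rocker with its rear half now down, and the fingertips over the ignition button (crop 231,178), still swinging by about 3 mm.

apply_moves(xyz=[[0, 0, 0], [0, 0, -12], [0, 0, -10], [0, 0, -4], [0, 0, -3], [0, 0, -2], [0, 0, 0]], yaw=[0, 0, 0, 0, 0, 0, 0])

```text
time_s: 6.25
position: [0.4296, -0.2067, 0.0862]
tool_rot: [-0.0, 0.266, 0.964, 0.001]
contact_force: [0.7, 2.0, 2.9]
finger_gap: -0.0001
grip_force: 1.7
```

apply_moves(xyz=[[0, 0, -1.5], [0, 0, -1.5], [0, 0, 0], [0, 0, 0]], yaw=[0, 0, 0, 0])

```text
time_s: 6.58
position: [0.4298, -0.2073, 0.0841]
tool_rot: [0.001, 0.266, 0.964, 0.0]
contact_force: [0.4, 3.7, 9.3]
finger_gap: 0.0002
grip_force: 5.1
```

apply_moves(xyz=[[0, 0, -0.7], [0, 0, 0], [0, 0, 0], [0, 0, 0], [0, 0, 0], [0, 0, 0], [0, 0, 0], [0, 0, 0]], yaw=[0, 0, 0, 0, 0, 0, 0, 0])

```text
time_s: 7.25
position: [0.4298, -0.2073, 0.0839]
tool_rot: [0.001, 0.266, 0.964, 0.0]
contact_force: [-0.8, 4.5, 16.4]
finger_gap: -0.0
grip_force: 8.0
```

apply_moves(xyz=[[0, 0, 0], [0, 0, 0], [0, 0, 0], [0, 0, 0], [0, 0, 0], [0, 0, 0], [0, 0, 0], [0, 0, 0]], yaw=[0, 0, 0, 0, 0, 0, 0, 0])

```text
time_s: 7.92
position: [0.4298, -0.2073, 0.0839]
tool_rot: [0.001, 0.266, 0.964, 0.0]
contact_force: [-0.3, 4.7, 15.8]
finger_gap: 0.0002
grip_force: 8.0
```

apply_moves(xyz=[[0, 0, 0], [0, 0, 0], [0, 0, 0], [0, 0, 0], [0, 0, 0], [0, 0, 0], [0, 0, 0], [0, 0, 0]], yaw=[0, 0, 0, 0, 0, 0, 0, 0])

```text
time_s: 8.58
position: [0.4298, -0.2073, 0.0839]
tool_rot: [0.001, 0.266, 0.964, 0.0]
contact_force: [-1.1, 4.1, 16.3]
finger_gap: -0.0003
grip_force: 8.0
```

apply_moves(xyz=[[0, 0, 12], [0, 0, 18], [0, 0, 0], [0, 0, 0], [0, 0, 0]], yaw=[0, 0, 0, 0, 0])

```text
time_s: 9.0
position: [0.4291, -0.2084, 0.1123]
tool_rot: [-0.0, 0.267, 0.964, -0.0]
contact_force: [0.3, 0.4, 0.1]
finger_gap: 0.0
grip_force: 0.0
```

apply_moves(xyz=[[-8, -15, 0], [-8, -15, 0], [-8, -15, 0], [-7, -13, 0], [0, 0, 0], [0, 0, 0], [0, 0, -8]], yaw=[0, 0, 0, 0, 0, 0, 0])

```text
time_s: 9.58
position: [0.3992, -0.2657, 0.1048]
tool_rot: [0.001, 0.266, 0.964, 0.0]
contact_force: [-0.2, 0.1, 0.1]
finger_gap: -0.0
grip_force: 0.0
```

```bash
python3 - <<'E'
from h import *
c,im=shot('wrist','w4.png');o=ctrl.get_obs();print(o['time_s'],o['position'],o['contact_force'])
cv2.imwrite('pics/w4c.png',im[60:340,150:550,::-1].copy())
E
```

```text
9.6333 [ 0.39864243 -0.2648342   0.10312532] [ 0.05288666  0.36989814 -1.74847179]
```

View pics/w4c.png

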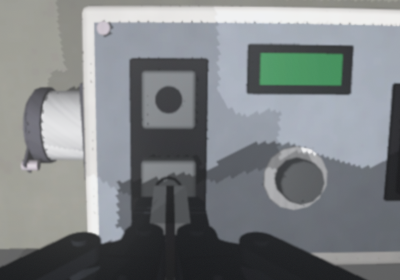

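The wrist crop shows the button standing up again at crop (300,181), and the fingertips centred over the ring-marked rear key at about (168,190).

apply_moves(xyz=[[0, 0, -6], [0, 0, -4], [0, 0, -3], [0, 0, -2], [0, 0, -2], [0, 0, 0]], yaw=[0, 0, 0, 0, 0, 0])

```text
time_s: 10.13
position: [0.3986, -0.2657, 0.0874]
tool_rot: [0.0, 0.266, 0.964, 0.0]
contact_force: [0.4, 0.3, 1.0]
finger_gap: -0.0002
grip_force: 0.0
```

apply_moves(xyz=[[0, 0, -1.5], [0, 0, -1], [0, 0, 0], [0, 0, 0]], yaw=[0, 0, 0, 0])

```text
time_s: 10.47
position: [0.3982, -0.2662, 0.0851]
tool_rot: [0.0, 0.266, 0.964, -0.0]
contact_force: [0.2, 0.6, 0.5]
finger_gap: 0.0005
grip_force: 0.5
```

apply_moves(xyz=[[0, 0, -1], [0, 0, -1], [0, 0, 0], [0, 0, 0]], yaw=[0, 0, 0, 0])

```text
time_s: 10.8
position: [0.3983, -0.2663, 0.0845]
tool_rot: [0.001, 0.267, 0.964, -0.0]
contact_force: [-0.7, 3.1, 16.8]
finger_gap: 0.0004
grip_force: 8.8
```

Hard stop reached; lift and check.

apply_moves(xyz=[[0, 0, 15], [0, 0, 30], [0, 0, 35], [0, 0, 35], [0, 0, 30], [0, 0, 0], [0, 0, 0], [0, 0, 0]], yaw=[0, 0, 0, 0, 0, 0, 0, 0])

```text
time_s: 11.47
position: [0.3974, -0.2659, 0.2276]
tool_rot: [-0.001, 0.267, 0.964, 0.0]
contact_force: [-0.3, 0.3, 0.0]
finger_gap: 0.0
grip_force: 0.0
```

```bash
python3 - <<'E'
from h import *
c,im=shot('wrist','w5.png');print(ctrl.get_obs()['position'],ctrl.get_obs()['contact_force'])
cv2.imwrite('pics/w5c.png',cv2.resize(im[130:290,240:530,::-1],(725,400)))
E
```

```text
[ 0.39713173 -0.2656738   0.2270138 ] [-0.17195831 -0.28864998  0.05853073]
```

View pics/w5c.png

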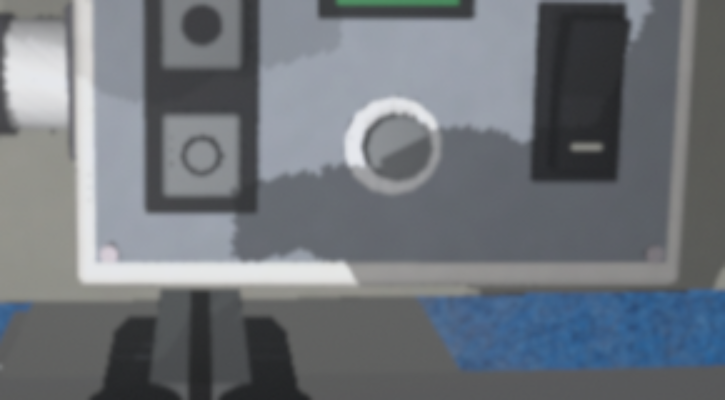

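The picture shows the rear key (205,155) now down in its frame, the button up (395,145), the rocker rear half down (580,100), and the fingers clear of everything.

```bash
python3 -c "
from station import ctrl
print(ctrl.hand_in())"
```

```text
the job is handed in; nothing more can be done
None
```

I switched on the rocker, held the ignition button down for about 2 s and released it, then pressed the shutter-open key fully in. The lamp unit looked undisturbed and the arm was clear of everything; I handed the job in after about 11.5 s on the robot clock, and no verdict came back.

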